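# Sight the T-square's red end through the swivel mirror

## Task

Lay the wooden T-square flat on the bench with its head flush along the robot-side face of the clamped rail, red end towards the mirror and the whole head within the rail's length, and let go of it. Then swing the sprung mirror by its yellow handle until the little bench camera, looking into the mirror, sees the red end in the middle of it, and finish while still holding the mirror at that angle, since it springs back if released. Leave the mallet and the chisel where they are.

Things in the scene. Friction and masses are not known exactly. Their poses are not given: they have to be found in the camera images.
- rail: fixed wooden rail blank lying on the bench, 45 (x) by 300 (y, its length) by 55 mm high; origin at the centre of its underside; its robot-side face is the plane x = -22.5 mm of its own frame, +y runs along it towards the mirror's end. A low hold-down block, 100 mm long and 28 mm high with an 80 mm high peg, stands against its other face near the -y end
- square: loose wooden T-square lying flat, about 0.25 kg. Origin on the bench in the middle of the head's flush edge, which faces its own +x. Head x 0 to -30, 180 (y) by 22 mm high, its last 14 mm at the +y end red; a blade 40 wide and 8 mm thick runs back to x = -160. On the blade a dark grip block 60 (x) by 22 (y) mm, centre x = -85, top 46 mm above the bench: pinch it across its 22 mm
- edge_left (a point): the end of the head's flush edge at the red end: x 0, y +90, z 11 mm in the square's frame
- edge_right (a point): the other end of the head's flush edge: x 0, y -90, z 11 mm in the square's frame
- mark (a point): centre of the red end block of the T-square's head: x -15, y +83, z 11 mm in the square's frame
- stand: fixed viewing stand: aluminium base plate 60 mm wide and 12 mm thick that reaches from x = -30 to 270 mm of its frame. Origin on the bench under the mirror's vertical swivel axis; a small black camera stands on the plate along +x and looks back along -x at the mirror, its lens 197 mm from the axis and 75 mm high, its top 93 mm above the bench
- mirror (a joint): angle q (rad, 0 to 1.5) of the 74 mm square upright mirror, 20 to 94 mm high, its glass on the swivel axis. At 0 it faces the camera (normal along the stand's +x); as q grows it turns clockwise seen from above: normal at -q, and the camera's sight leaves the mirror at -2q, from the stand's +x. A soft spring (0.2 N at the handle at 0, 2.5 N at 1.5) returns it to 0 when let go
- handle (a point): top centre of the yellow upright round handle that turns with the mirror: 16 mm in diameter, 44 to 108 mm above the bench, 80 mm from the swivel axis behind the mirror (at 180 degrees - q from the stand's +x); a flat steel arm 44 to 52 mm high joins it to the mirror
- sight: not a visible thing: the frame of the camera's line of sight after the mirror. Origin on the bench under the mirror's swivel axis, +x is the horizontal direction in which the camera sees by way of the middle of the mirror (it turns by twice the mirror's angle), +y is 90 degrees to its left
- mallet: bystander: wooden mallet lying on the bench, head 75 by 100 by 65 mm (origin at the centre of the head's underside), handle 200 mm long along its -x
- chisel: bystander: chisel with a dark handle lying on the bench, 220 mm long along its x, 28 mm thick; origin under its brass collar in the middle
Things that resemble listed ones, but are neither listed nor needed, are in the scene too. Of the things that look like the square, take the one that is farthest from the robot's base at the start.

How it is judged:
By the outcome, as a careful person would: the job done as asked, in the order asked, and still so for the second after the job is handed in, while the arm keeps its last pose, push and grip.
It also fails if it takes over 51 s, if anything falls off the work surface, if the arm or the gripper's body presses on something with over 40 N, if the wrist force passes 120 N, or if a joint passes its speed limit or range.

## Robot

A 6-joint arm with a two-finger parallel gripper is mounted at the origin on the work surface. World frame = base frame: x ahead of the robot, y to its left, z up, the work surface at z = 0. Lengths are in m, angles in rad, forces in N, time in s.
With the tool pointing down it reaches from about 0.3 to 1 m from the base axis. Payload 5.1 kg.
Tool frame: the origin (TCP) lies at the very end of the fingers, on their centre line; the grasp point (between the pads) lies 19 mm behind it; z points along the fingers, y is the line along which they close (so a half turn about z gives the same grasp; the last joint's range is limited). The gripper opens to 95 mm and grips with 3 to 60 N. Pads are 20 mm wide; open, the fingers measure 119 mm over their backs; the gripper's body (75 mm by 180 mm) begins 59 mm behind the grasp point.
Start: joints at [1.198, 0.124, 1.65, -0, 1.367, -0.083], TCP at [0.186, 0.623, 0.215] pointing down, gripper open.
Joint ranges: [-2.61, 2.61], [-1.02, 2.33], [0.03, 2.71], [-1.35, 4.49], [0.32, 2.68], [-2.91, 2.91]. Speed limits (rad/s): [2.57, 2.57, 3.14, 3.14, 3.14, 3.14].

## Interface

Orientations are given as a 3x3 rotation matrix whose columns are the frame's x, y, z axes.
In Python, from plant import * gives the robot as it stands.
- The arm moves only by the tool arm_command, never from a script. Its arguments are lists of equal length, an entry for each row: "offset": the shift along the tool's x, y, z as a fraction of full scale, a list of three; "roll": the turn about the tool's z as a fraction of full scale; "hand": the opening, from -1 (shut) to 1 (fully open), so that 0 is half open. A call has 1 to 10 rows; each row shifts and turns the commanded pose from where the row before left it, along the tool's axes as they then stand; what a row does not reach is not made up. Full scale, the value 1, is 2 cm for a shift and 0.08 rad for a turn. A row lasts 1/12 s, in which the tool goes at most 41.7 mm and 7.16 degrees, less where a joint would pass 70% of its speed; a pose out of reach is approached as far as the arm can. A call with a number of a shift or a turn outside -1 to 1 is refused whole. A call with a gripper value outside its range is refused whole. The fingers move at their own pace and stop on an object; "force" is the grip in N (left out, the last holds). Time passes only in rows, so rows that do not move let the fingers close. It gives the time, the measured TCP pose, the force, the opening and the grip force at its end, in the units of the state.
- sense(): the state, without advancing time (a new reading comes with each control period).
- snapshot(name): name is "scene" or "top" or "wrist"; returns (picture, depth): 384x512x3 uint8, red, green, blue; 384x512 float32, m along the optical axis (not along the pixel's ray), 0 where there is no reading.
- camera_params(name): a dict with "vertical_fov" (degrees; the focal length in pixels is half the picture's height over the tangent of half this angle, whatever the lens; pixels are square), "cx", "cy" (the principal point, pixels), "distortion" ([k1, k2, p1, p2, k3] as OpenCV has them; the pictures are not rectified), "rvec" (rotation vector, rad) and "tvec" (3), from world to camera coordinates, as OpenCV has them. Camera axes: x right, y down, z forward; pixel columns grow to the right and rows downward; lengths in m; the calibration is good to about 2 mm. A picture is of the moment at which its call begins: read the wrist's pose just before it. camera_params takes no time and is no camera call; for the wrist camera it gives the pose at the moment of the call.
- sign_off(): hands the job in; it is judged then, once.
The state is a dict: "time_s": time; "q": joint angles; "qd": joint speeds; "joint_torque": joint torques, N m; "tool_pos": TCP position; "ee_rot": TCP orientation; "force": force on the tool from outside, world axes, zero at the start; "moment": the same for the moment, N m; "gripper_width": finger opening in m; "gripper_force": force on a finger pad.
Only numpy, scipy, OpenCV 4.12 (cv2) and the standard library are available. Lean on these libraries where they do the work, as an engineer would, in place of code of your own. Each camera call takes 0.05 s, during which the arm holds its last target. There are 200 camera calls.

## Working session

There is one attempt and no reset: what is moved stays moved. The work goes in short steps, Python scripts to look and compute and a tool call to move; the robot and the scene stay as the last step left them, time stands still between calls to the robot, and variables do not carry over. Pictures are saved under pics/ and viewed, at most 10 in all, crops included, and the job is handed in when it is done.

Besides the shell and the picture viewer there is one more tool, called after "Call:" as name(argument=value, ...) on one line, values as JSON. arm_command: Moves the arm, as the interface text tells. Its arguments: {"type":"object","properties":{"offset":{"type":"array"},"roll":{"type":"array"},"hand":{"type":"array"},"force":{"type":"number"}},"required":["offset","roll","hand"]}

```bash
mkdir -p pics; ls
cat > h.py <<'E'
from plant import *
import numpy as np, cv2
def K(name,p=None):
    p=p or camera_params(name); f=192/np.tan(np.radians(p["vertical_fov"])/2)
    R=cv2.Rodrigues(np.array(p["rvec"],float))[0]
    return np.array([[f,0,p["cx"]],[0,f,p["cy"]],[0,0,1.]]),np.array(p["distortion"],float),R,np.array(p["tvec"],float)
def ray(k,uv,z):
    "pixels -> world points on plane z"
    M,d,R,t=k; uv=np.array(uv,float).reshape(-1,1,2)
    n=cv2.undistortPoints(uv,M,d).reshape(-1,2); D=np.c_[n,np.ones(len(n))]@R; C=-R.T@t
    return C+D*((z-C[2])/D[:,2])[:,None]
def cloud(k,depth):
    M,d,R,t=k; v,u=np.mgrid[:384,:512]
    n=cv2.undistortPoints(np.stack([u,v],-1).reshape(-1,1,2).astype(float),M,d).reshape(-1,2)
    P=np.c_[n,np.ones(len(n))]*depth.reshape(-1,1)
    return ((P-t)@R).reshape(384,512,3)
def save(n,im,s=1):
    cv2.imwrite("pics/"+n+".png",cv2.resize(im[:,:,::-1],None,fx=s,fy=s,interpolation=cv2.INTER_CUBIC))
E
python3 - <<'E'
from h import *
for n in("scene","top"):
    im,d=snapshot(n); k=K(n); np.savez(n+"0.npz",im=im,d=d,M=k[0],D=k[1],R=k[2],t=k[3]); save(n+"0",im,1.5)
    print(n,-k[2].T@k[3],k[0][0,0])
print(sense())
E
```

```text
pics
scene [0.88534699 0.29056405 0.82811675] 370.08538876758996
top [ 0.30294948 -0.08672656  1.04900026] 420.3553611937701
{'time_s': 0.1, 'q': array([ 1.19837090e+00,  1.24418524e-01,  1.65155324e+00,  3.49553910e-06,
        1.36751721e+00, -8.26241220e-02]), 'qd': array([ 4.32486473e-04, -1.36743058e-03, -3.86157095e-03,  7.68764733e-05,
       -2.20653966e-03,  1.10949361e-03]), 'joint_torque': array([ 3.78273107e-04, -4.18881011e+01, -3.61096966e+01,  7.76161719e-02,
        4.61145421e-02, -6.56672523e-05]), 'tool_pos': array([0.18557004, 0.6223273 , 0.21351447]), 'ee_rot': array([[-9.58300415e-01,  2.85761847e-01, -6.93216385e-04],
       [ 2.85762643e-01,  9.58298803e-01, -1.76508406e-03],
       [ 1.59914752e-04, -1.88957613e-03, -9.99998202e-01]]), 'force': array([-1.05918169,  0.62658233,  0.03877005]), 'moment': array([ 0.0002448 , -0.00822427, -0.00895946]), 'gripper_force': 0.0, 'gripper_width': 0.09496299442836584}
```

View pics/scene0.png

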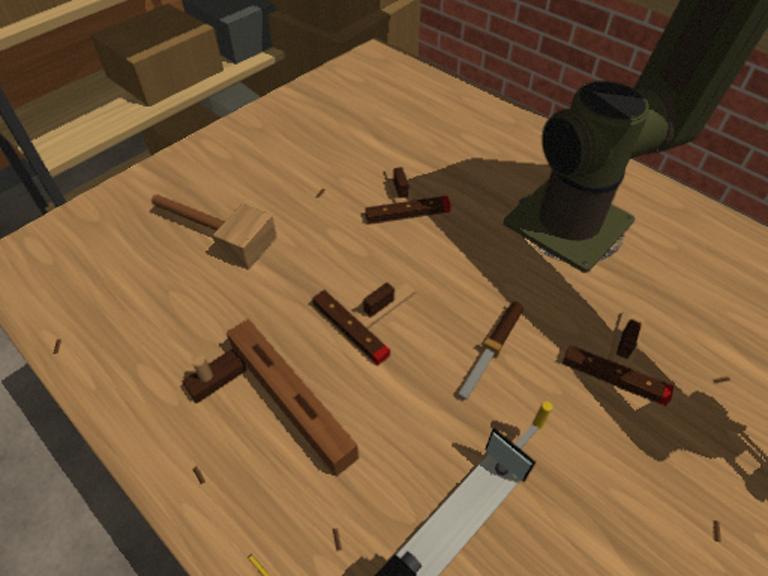

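View pics/top0.png

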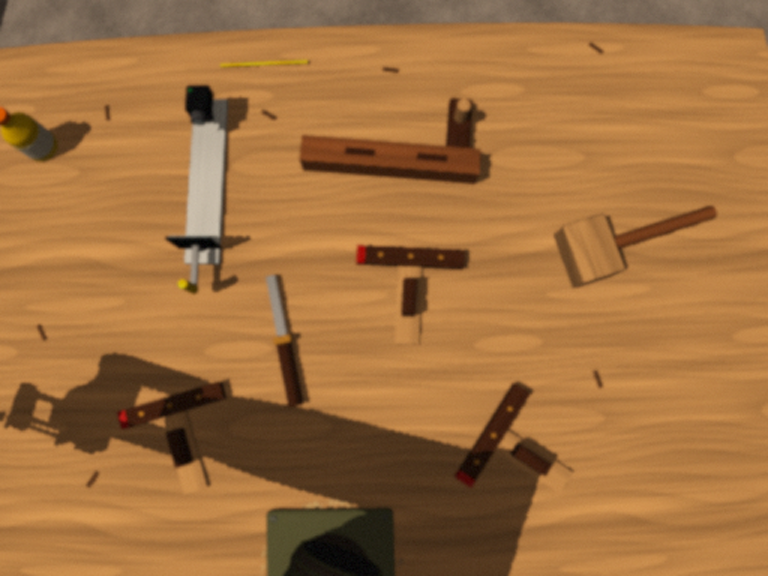

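The top view (1.5x pixels) shows three T-squares: A with its head at (410,258), B at (170,405) and C at (495,435). The base is at about (330,570), so A looks farthest. I'll measure all three and confirm in a crop. The rail is at (390,158), the mirror at (195,242), the handle at (184,284) and the stand camera at (200,100).

Run:
```python
from h import *
z=np.load("top0.npz"); im,d=z["im"],z["d"]; k=(z["M"],z["D"],z["R"],z["t"])
P=cloud(k,d); X,Y,Z=P[...,0],P[...,1],P[...,2]
hsv=cv2.cvtColor(im,cv2.COLOR_RGB2HSV)
for n,(u,v) in dict(A=(410,258),B=(170,405),C=(495,435)).items():
    p=ray(k,[(u/1.5,v/1.5)],.022)[0]; print(n,p.round(3),np.hypot(*p[:2]).round(3))
def rect(m,zz,name):
    c=max(cv2.findContours(m.astype(np.uint8),cv2.RETR_EXTERNAL,cv2.CHAIN_APPROX_NONE)[0],key=cv2.contourArea)
    w=ray(k,c.reshape(-1,2),zz)[:,:2].astype(np.float32)*1000
    r=cv2.minAreaRect(w); print(name,cv2.contourArea(c),[np.round(q,1) for q in r]); print(cv2.boxPoints(r).round(0).tolist())
def roi(x0,y0,x1,y1):
    m=np.zeros(Z.shape,bool); m[int(y0/1.5):int(y1/1.5),int(x0/1.5):int(x1/1.5)]=1; return m
print("bench z",np.median(Z[roi(500,300,560,370)]))
rect(roi(280,120,500,200)&(abs(Z-.055)<.01),.055,"rail")
rect(roi(340,230,490,280)&(abs(Z-.022)<.007),.022,"head")
rect(roi(340,230,380,280)&(hsv[...,0]%170<8)&(hsv[...,1]>190)&(im[...,0]>90)&(im[...,1]<40),.022,"red")
rect(roi(390,270,440,330)&(abs(Z-.046)<.008),.046,"grip")
rect(roi(170,80,240,270)&(abs(Z-.012)<.006),.012,"plate")
rect(roi(170,80,240,130)&(abs(Z-.093)<.012),.093,"cam")
rect(roi(150,220,240,270)&(abs(Z-.094)<.015),.094,"mirror")
rect(roi(160,265,220,300)&(hsv[...,0]>22)&(hsv[...,0]<35)&(hsv[...,1]>150),.108,"handle")
for p in [(395,258),(355,258)]: print(im[int(p[1]/1.5),int(p[0]/1.5)])
save("top_crop",im[70:290,60:360],2.6)
z=np.load("scene0.npz"); ims=z["im"]; k2=(z["M"],z["D"],z["R"],z["t"])
print("scene handle top",ray(k2,[(545/1.5,404/1.5)],.108))
```

```text
A [ 0.505 -0.142  0.022] 0.525
B [0.271 0.257 0.022] 0.374
C [ 0.213 -0.27   0.022] 0.344
bench z -0.0003834801542086781
rail 1968.5 [array([ 674.2, -113. ]), array([298.9,  47.2]), np.float64(83.8)]
[[635.0, -259.0], [682.0, -264.0], [714.0, 33.0], [667.0, 38.0]]
head 801.5 [array([ 508.6, -141.7]), array([180. ,  31.5]), np.float64(85.8)]
[[486.0, -230.0], [518.0, -233.0], [531.0, -53.0], [499.0, -51.0]]
red 38.5 [array([512.6, -62. ]), array([10. , 25.4]), np.float64(88.8)]
[[500.0, -67.0], [525.0, -67.0], [525.0, -57.0], [500.0, -57.0]]
grip 195.5 [array([ 439.6, -137.1]), array([21.8, 58.4]), np.float64(88.3)]
[[410.0, -147.0], [468.0, -149.0], [469.0, -127.0], [411.0, -125.0]]
plate 1748.5 [array([674.2, 205.5]), array([ 62.8, 263.5]), np.float64(88.9)]
[[542.0, 177.0], [805.0, 172.0], [807.0, 234.0], [543.0, 239.0]]
cam 295.5 [array([761.5, 202.5]), array([42.9, 61.3]), np.float64(86.9)]
[[730.0, 183.0], [791.0, 179.0], [793.0, 222.0], [732.0, 226.0]]
mirror 86.5 [array([533.1, 208.8]), array([75.3,  7.3]), np.float64(88.2)]
[[528.0, 171.0], [536.0, 171.0], [538.0, 246.0], [531.0, 246.0]]
handle 18.5 [array([458. , 210.8]), array([14.4,  9.3]), np.float64(88.6)]
[[453.0, 204.0], [462.0, 204.0], [463.0, 218.0], [454.0, 218.0]]
[57 27 11]
[161  98  52]
scene handle top [[0.46213394 0.21285073 0.108     ]]
```

View pics/top_crop.png

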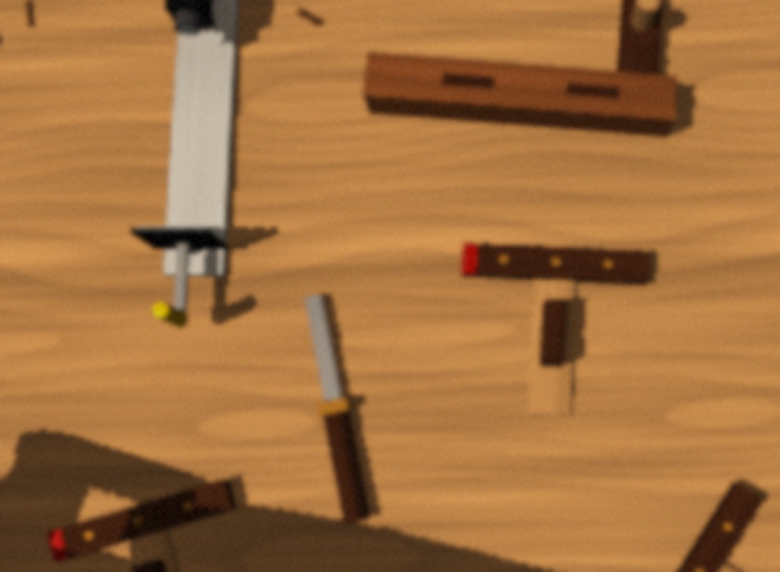

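The crop confirms A (crop pixels: head (560,262), red end (470,258), grip (555,330)). It is 0.525 m from the base, against 0.374 m for B and 0.344 m for C, so A is the square to take. I'll move above it.

Call:
arm_command(offset=[[0, -1, 0], [0, -1, 0], [0, -1, 0], [0, -1, 0], [-0.3, -1, 0], [-0.3, -1, 0], [-0.3, -1, 0], [-0.3, -1, 0], [-0.3, -1, 0], [-0.3, -1, 0]], roll=[-0.77, -0.77, -0.77, -0.77, 0, 0, 0, 0, 0, 0], hand=[1, 1, 1, 1, 1, 1, 1, 1, 1, 1])

```text
time_s: 0.93
tool_pos: [0.2008, 0.4219, 0.2141]
ee_rot: [[-0.999, 0.043, -0.0], [0.043, 0.999, -0.001], [0.0, -0.001, -1.0]]
force: [0.0, -0.5, -0.0]
gripper_width: 0.0948
gripper_force: 0.0
```

Call:
arm_command(offset=[[-0.4, -1, 0], [-0.4, -1, 0], [-0.4, -1, 0], [-0.4, -1, 0], [-0.4, -1, 0], [-0.4, -1, 0], [-0.4, -1, 0], [-0.4, -1, 0], [-0.4, -1, 0], [-0.4, -1, 0]], roll=[0, 0, 0, 0, 0, 0, 0, 0, 0, 0], hand=[1, 1, 1, 1, 1, 1, 1, 1, 1, 1])

```text
time_s: 1.77
tool_pos: [0.272, 0.2188, 0.2142]
ee_rot: [[-0.999, 0.043, -0.0], [0.043, 0.999, -0.0], [0.0, -0.0, -1.0]]
force: [0.4, -0.4, 0.3]
gripper_width: 0.0956
gripper_force: 0.0
```

Call:
arm_command(offset=[[-0.3, -1, 0], [-0.3, -1, 0], [-0.3, -1, 0], [-0.3, -1, 0], [-0.3, -1, 0], [-0.3, -1, 0], [-0.3, -1, 0], [-0.3, -1, 0], [-0.3, -1, 0], [-0.3, -1, 0]], roll=[0, 0, 0, 0, 0, 0, 0, 0, 0, 0], hand=[1, 1, 1, 1, 1, 1, 1, 1, 1, 1])

```text
time_s: 2.6
tool_pos: [0.3232, 0.0165, 0.2143]
ee_rot: [[-0.999, 0.044, -0.0], [0.044, 0.999, 0.0], [0.0, 0.0, -1.0]]
force: [0.6, 0.9, 0.1]
gripper_width: 0.0954
gripper_force: 0.0
```

Call:
arm_command(offset=[[-0.9, -1, 0], [-0.9, -1, 0], [-0.9, -1, 0], [-0.9, -1, 0], [-0.9, -1, 0], [-0.9, -1, 0], [-0.9, -1, 0], [0, 0, 0]], roll=[0, 0, 0, 0, 0, 0, 0, 0], hand=[0.2, 0.2, 0.2, 0.2, 0.2, 0.2, 0.2, 0.2])

```text
time_s: 3.27
tool_pos: [0.4446, -0.1305, 0.2139]
ee_rot: [[-0.999, 0.046, -0.001], [0.046, 0.999, -0.0], [0.001, -0.001, -1.0]]
force: [-0.2, 0.9, -0.1]
gripper_width: 0.0573
gripper_force: 0.0
```

Run:
```python
from h import *
s=sense(); k=K("wrist"); im,d=snapshot("wrist"); np.savez("w1.npz",im=im,d=d,M=k[0],D=k[1],R=k[2],t=k[3]); save("w1",im,1.5)
print(s["tool_pos"],-k[2].T@k[3],k[2])
```

```text
[ 0.44462528 -0.1305175   0.21391126] [ 0.37505753 -0.12755834  0.38383343] [[ 4.55039933e-02  9.98963706e-01 -9.49309996e-04]
 [ 9.68130208e-01 -4.38651706e-02  2.46576049e-01]
 [ 2.46278882e-01 -1.21392506e-02 -9.69122980e-01]]
```

View pics/w1.png

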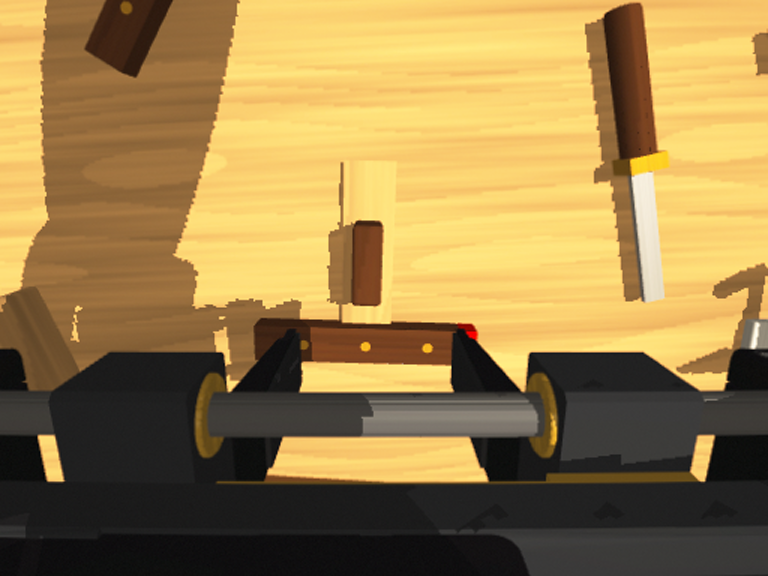

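The wrist view (1.5x) shows the grip block at (367,263), the blade and the head, with the red end at (468,332). Both fingers are above the head. Next I'll measure the grip and head from this view.

Run:
```python
from h import *
z=np.load("w1.npz"); im,d=z["im"],z["d"]; k=(z["M"],z["D"],z["R"],z["t"])
P=cloud(k,d); Z=P[...,2]
def roi(x0,y0,x1,y1):
    m=np.zeros(Z.shape,bool); m[int(y0/1.5):int(y1/1.5),int(x0/1.5):int(x1/1.5)]=1; return m
def rect(m,zz,name):
    c=max(cv2.findContours(m.astype(np.uint8),cv2.RETR_EXTERNAL,cv2.CHAIN_APPROX_NONE)[0],key=cv2.contourArea)
    w=ray(k,c.reshape(-1,2),zz)[:,:2].astype(np.float32)*1000
    r=cv2.minAreaRect(w); print(name,cv2.contourArea(c),[np.round(q,1) for q in r]); print(cv2.boxPoints(r).round(1).tolist())
rect(roi(330,200,400,315)&(abs(Z-.046)<.006),.046,"grip")
rect(roi(340,150,400,325)&(Z>.005),.008,"blade+grip")
rect(roi(230,310,500,345)&(abs(Z-.022)<.007),.022,"head, partial")
m=roi(230,310,500,380)&(abs(Z-.022)<.004)
w=P[m]; print("heights",np.percentile(Z[roi(360,230,375,290)],[10,50,90]))
# back edge of head top
cols=[u for u in list(range(175,225))+list(range(265,312))]
e=[]
for u in cols:
    v=np.where(m[:,u])[0]
    if len(v): e.append((u,v.min()))
w=ray(k,e,.022); p=np.polyfit(w[:,1],w[:,0],1); print("back edge slope",np.degrees(np.arctan(p[0])),np.polyval(p,-.14), "ends",w[0],w[-1])
```

```text
grip 1002.5 [array([ 441.1, -137.3]), array([21.7, 59. ]), np.float64(85.4)]
[[410.8999938964844, -145.8000030517578], [469.70001220703125, -150.5], [471.3999938964844, -128.89999389648438], [412.6000061035156, -124.0999984741211]]
blade+grip 3529.5 [array([ 431.8, -138.1]), array([ 43.4, 130.1]), np.float64(86.5)]
[[365.6000061035156, -155.8000030517578], [495.3999938964844, -163.6999969482422], [498.0, -120.30000305175781], [368.20001220703125, -112.5]]
head, partial 1415.5 [array([ 500.4, -150.6]), array([162.6,  17.8]), np.float64(87.4)]
[[487.79998779296875, -231.39999389648438], [505.6000061035156, -232.1999969482422], [512.9000244140625, -69.80000305175781], [495.1000061035156, -69.0]]
heights [0.04467839 0.04574507 0.04675408]
back edge slope 4.195224153714695 0.49614275600015006 ends [ 0.48944792 -0.22350742  0.022     ] [ 0.50184314 -0.0608156   0.022     ]
```

Call:
arm_command(offset=[[0.15, -0.34, 0.5], [0, 0, 1], [0, 0, 1], [0, 0, 1], [0, 0, 1], [0, 0, 1], [0, 0, 1], [0, 0, 1], [0, 0, 1], [0, 0, 1]], roll=[0.37, 0, 0, 0, 0, 0, 0, 0, 0, 0], hand=[0.2, 0.2, 0.2, 0.2, 0.2, 0.2, 0.2, 0.2, 0.2, 0.2])

```text
time_s: 4.15
tool_pos: [0.4385, -0.1336, 0.0232]
ee_rot: [[-0.997, 0.073, -0.0], [0.073, 0.997, 0.0], [0.0, 0.0, -1.0]]
force: [-0.5, -0.9, -1.0]
gripper_width: 0.0571
gripper_force: 0.0
```

Call:
arm_command(offset=[[0, 0, 0.3], [0, 0, 0], [0, 0, 0], [0, 0, 0], [0, 0, 0], [0, 0, 0]], roll=[0, 0, 0, 0, 0, 0], hand=[0.2, -0.8, -0.8, -0.8, -0.8, -0.8], force=25)

```text
time_s: 4.65
tool_pos: [0.4408, -0.1349, 0.02]
ee_rot: [[-0.997, 0.073, 0.002], [0.073, 0.997, -0.001], [-0.002, -0.001, -1.0]]
force: [0.7, -0.0, -0.4]
gripper_width: 0.0293
gripper_force: 0.0
```

Call:
arm_command(offset=[[0, 0, 0], [0, 0, 0], [0, 0, 0], [0, 0, -0.4], [-0.5, 0.2, 0], [-1, 0.4, 0], [-1, 0.5, 0], [-1, 0.5, 0], [-1, 0.5, 0], [-0.5, 0, 0]], roll=[0, 0, 0, 0, 0, 0, 0.2, 0.2, 0, 0], hand=[-0.8, -0.8, -0.8, -0.8, -0.8, -0.8, -0.8, -0.8, -0.8, -0.8])

```text
time_s: 5.48
tool_pos: [0.5452, -0.0996, 0.0263]
ee_rot: [[-0.995, 0.103, 0.001], [0.103, 0.995, 0.001], [-0.0, 0.001, -1.0]]
force: [-0.3, 0.4, -1.9]
gripper_width: 0.0221
gripper_force: 24.9
```

Call:
arm_command(offset=[[-0.2, 0, 0], [0, 0, 0], [0, 0, 0]], roll=[0, 0, 0], hand=[-0.8, -0.8, -0.8])

```text
time_s: 5.73
tool_pos: [0.5461, -0.1017, 0.026]
ee_rot: [[-0.994, 0.105, -0.002], [0.105, 0.994, 0.0], [0.002, 0.0, -1.0]]
force: [-0.0, 0.4, -3.1]
gripper_width: 0.0218
gripper_force: 24.9
```

Run:
```python
from h import *
s=sense(); print(s["tool_pos"],s["force"],s["gripper_width"],s["gripper_force"])
im,d=snapshot("top");k=K("top"); np.savez("top1.npz",im=im,d=d,M=k[0],D=k[1],R=k[2],t=k[3]); save("top1",im[60:220,180:340],3.6)
i2,d2=snapshot("scene"); save("scene1",i2[180:330,100:300],3.8)
```

```text
[ 0.54612889 -0.10169899  0.02599268] [-0.01243004  0.41731183 -3.13750575] 0.02178998983366645 24.94805932044983
```

View pics/top1.png

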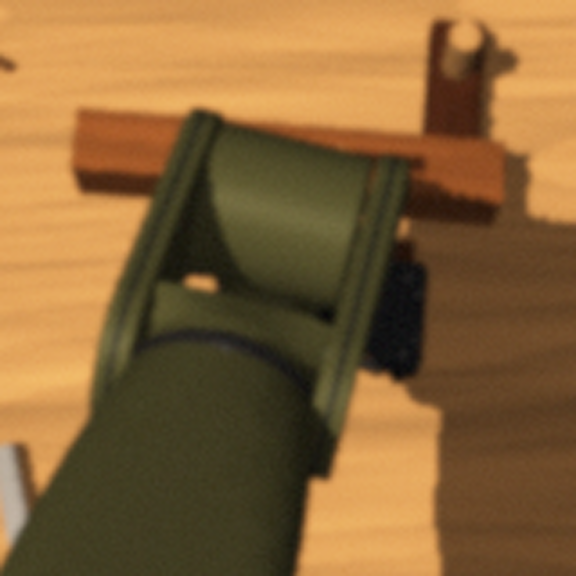

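The top view is blocked by the arm, so I'll set the square down and advance on the wrist force.

Call:
arm_command(offset=[[0, 0, 0.25], [0, 0, 0], [-0.3, 0, 0], [-0.3, 0, 0], [-0.1, 0, 0], [0, 0, 0]], roll=[0, 0, 0, 0, 0, 0], hand=[-0.8, -0.8, -0.8, -0.8, -0.8, -0.8])

```text
time_s: 6.33
tool_pos: [0.562, -0.1034, 0.0221]
ee_rot: [[-0.994, 0.105, 0.001], [0.105, 0.994, -0.0], [-0.001, -0.0, -1.0]]
force: [0.1, -0.2, -2.6]
gripper_width: 0.0213
gripper_force: 24.9
```

Call:
arm_command(offset=[[-0.1, 0, 0], [-0.1, 0, 0], [0, 0, 0]], roll=[0, 0, 0], hand=[-0.8, -0.8, -0.8])

```text
time_s: 6.58
tool_pos: [0.5653, -0.1036, 0.0217]
ee_rot: [[-0.995, 0.105, 0.0], [0.105, 0.995, -0.0], [-0.0, -0.0, -1.0]]
force: [0.0, 0.3, -1.6]
gripper_width: 0.0217
gripper_force: 24.9
```

Run:
```python
from h import *
s=sense(); print(s["tool_pos"],s["force"],s["moment"])
z=np.load("top1.npz");
i2,d2=snapshot("scene"); k=K("scene"); np.savez("scene1.npz",im=i2,d=d2,M=k[0],D=k[1],R=k[2],t=k[3]); save("scene2",i2[180:330,100:300],3.8)
```

```text
[ 0.56533971 -0.10360234  0.02174137] [ 0.00495309  0.29413683 -1.55843963] [-0.02204429  0.07018958  0.03101861]
```

View pics/scene2.png

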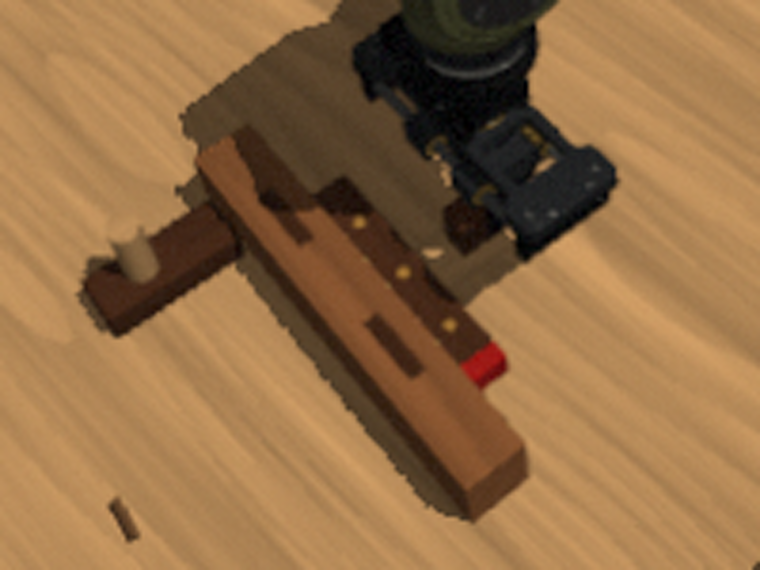

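The scene crop shows the head running parallel to the rail and within its length, with the red end at (485,365) towards the mirror, almost touching. I'll ease it down and forward until it makes contact.

Call:
arm_command(offset=[[0, 0, 0.06], [-0.1, 0, 0], [-0.1, 0, 0], [0, 0, 0]], roll=[0, 0, 0, 0], hand=[-0.8, -0.8, -0.8, -0.8])

```text
time_s: 6.97
tool_pos: [0.5694, -0.1041, 0.0206]
ee_rot: [[-0.994, 0.105, 0.001], [0.105, 0.994, -0.0], [-0.001, -0.0, -1.0]]
force: [-0.1, -0.4, -2.5]
gripper_width: 0.022
gripper_force: 24.9
```

Call:
arm_command(offset=[[-0.05, 0, 0], [-0.05, 0, 0], [0, 0, 0]], roll=[0, 0, 0], hand=[-0.8, -0.8, -0.8])

```text
time_s: 7.22
tool_pos: [0.5698, -0.104, 0.0202]
ee_rot: [[-0.994, 0.105, -0.003], [0.105, 0.994, 0.0], [0.003, 0.0, -1.0]]
force: [-4.8, 0.2, 1.1]
gripper_width: 0.0219
gripper_force: 24.9
```

Call:
arm_command(offset=[[-0.05, 0, 0], [-0.05, 0, 0], [0, 0, 0], [0, 0, 0]], roll=[0, 0, 0, 0], hand=[-0.8, -0.8, -0.8, -0.8])

```text
time_s: 7.55
tool_pos: [0.5699, -0.104, 0.0198]
ee_rot: [[-0.994, 0.105, -0.007], [0.105, 0.994, 0.001], [0.008, 0.001, -1.0]]
force: [-10.2, 0.5, 4.1]
gripper_width: 0.0223
gripper_force: 25.0
```

Run:
```python
from h import *
s=sense(); print(s["tool_pos"],s["force"],s["moment"])
```

```text
[ 0.56993597 -0.10396149  0.01983678] [-10.21391638   0.4904929    4.13443548] [ 0.0979947   1.54832864 -0.24112181]
```

Contact is even: 10 N of push with only a small yaw moment. Releasing and lifting.

Call:
arm_command(offset=[[0, 0, 0], [0, 0, 0], [0, 0, 0], [0, 0, 0], [0, 0, -0.5], [0, 0, -1], [0, 0, -1], [0, 0, -1], [0, 0, -1], [0, 0, -1]], roll=[0, 0, 0, 0, 0, 0, 0, 0, 0, 0], hand=[-0.2, -0.2, -0.2, -0.2, -0.2, -0.2, -0.2, -0.2, -0.2, -0.2])

```text
time_s: 8.38
tool_pos: [0.5732, -0.1044, 0.1325]
ee_rot: [[-0.994, 0.105, 0.001], [0.105, 0.995, -0.0], [-0.001, -0.0, -1.0]]
force: [0.1, -0.6, -0.1]
gripper_width: 0.0382
gripper_force: 0.0
```

Call:
arm_command(offset=[[1, 0.3, -1], [1, 0.3, -1], [1, 1, -1], [1, 1, 0], [1, 1, 0], [1, 1, 0], [1, 1, 0], [1, 1, 0], [0, 1, 0], [0, 1, 0]], roll=[0, 0, 0, 0, 0, 0, 0, 0, 0, 0], hand=[-0.2, -0.2, -0.2, -0.2, -0.2, -0.2, -0.2, -0.2, -0.2, -0.2])

```text
time_s: 9.22
tool_pos: [0.4313, 0.0845, 0.1917]
ee_rot: [[-0.995, 0.105, 0.003], [0.105, 0.995, 0.0], [-0.003, 0.0, -1.0]]
force: [0.6, 0.6, 0.1]
gripper_width: 0.0381
gripper_force: 0.0
```

Call:
arm_command(offset=[[0, 1, 0], [0, 1, 0], [0, 1, 0], [0, 1, 0], [0, 1, 0], [0, 1, 0], [0, 0, 0], [0, 0, 0]], roll=[0, 0, 0, 0, 0, 0, 0, 0], hand=[-0.2, -0.2, -0.2, -0.2, -0.2, -0.2, -0.2, -0.2])

```text
time_s: 9.88
tool_pos: [0.4445, 0.2032, 0.1912]
ee_rot: [[-0.995, 0.103, 0.001], [0.103, 0.995, -0.0], [-0.001, -0.0, -1.0]]
force: [0.6, -0.6, -0.4]
gripper_width: 0.0379
gripper_force: 0.0
```

Run:
```python
from h import *
s=sense(); print(s["tool_pos"])
for n in("top","scene","wrist"):
    k=K(n); im,d=snapshot(n); np.savez(n+"2.npz",im=im,d=d,M=k[0],D=k[1],R=k[2],t=k[3])
    if n=="top": a=im[50:210,100:340]
    if n=="wrist": b=cv2.resize(im,(384,288))
save("top2",a,3)
save("wr2",b,1.5)
```

```text
[0.44447174 0.20322894 0.19118686]
```

View pics/top2.png

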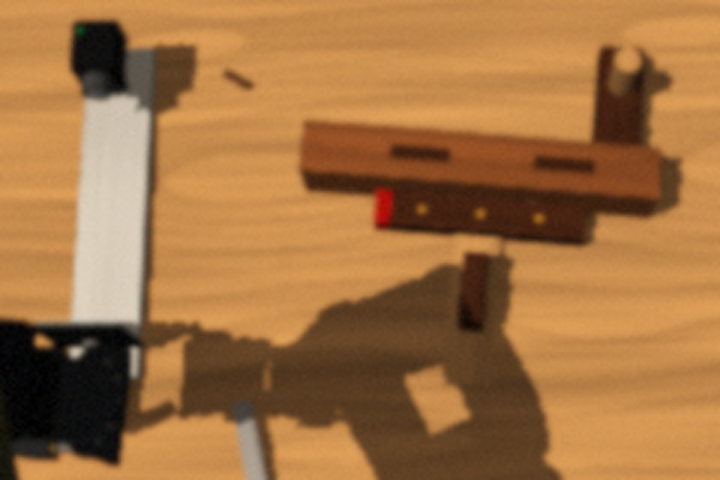

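View pics/wr2.png

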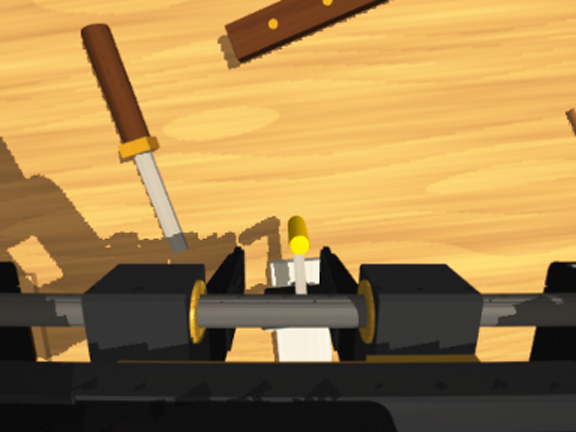

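The top crop shows the square released and flush against the rail, with its red end at (383,208) and the whole head within the rail. The wrist view shows the yellow handle's top at (300,243), between the fingers. Next I'll measure the mark, handle and stand axis.

```bash
python3 - <<'E'
from h import *
def L(n):
    z=np.load(n); return z["im"],z["d"],(z["M"],z["D"],z["R"],z["t"])
im,d,k=L("top0.npz"); hsv=cv2.cvtColor(im,cv2.COLOR_RGB2HSV)
gray=(hsv[...,1]<50)&(hsv[...,2]>90)
l=[];r=[]
for v in range(93,152):
    u=np.where(gray[v,110:160])[0]+110
    if len(u)>10: l.append((u.min(),v)); r.append((u.max(),v))
for n,e in(("left",l),("right",r)):
    w=ray(k,e,.012); p=np.polyfit(w[:,0],w[:,1],1); res=w[:,1]-np.polyval(p,w[:,0]); print(n,"yaw",np.degrees(np.arctan(p[0])),"y at x=.535",np.polyval(p,.535),"std",res.std())
im2,d2,k2=L("top2.npz")
red=(im2[...,0]>100)&(im2[...,1]<45)&(im2[...,2]<45); red[:100]=0; red[160:]=0;
v,u=np.where(red); print("red px",len(u),"mark top cam",ray(k2,[(u.mean(),v.mean())],.022))
P=cloud(k2,d2)
for lo,hi,n,x0,x1,y0,y1 in((.047,.063,"rail",190,330,85,125),(.015,.029,"head",220,310,105,135)):
    m=(P[...,2]>lo)&(P[...,2]<hi); mm=np.zeros_like(m); mm[y0:y1,x0:x1]=m[y0:y1,x0:x1]
    c=max(cv2.findContours(mm.astype(np.uint8),cv2.RETR_EXTERNAL,cv2.CHAIN_APPROX_NONE)[0],key=cv2.contourArea)
    q=cv2.minAreaRect((ray(k2,c.reshape(-1,2),(lo+hi)/2)[:,:2]*1000).astype(np.float32)); print(n,q,cv2.boxPoints(q).round().tolist())
for n in("wrist2.npz","scene0.npz","top0.npz"):
    i,dd,kk=L(n); h=cv2.cvtColor(i,cv2.COLOR_RGB2HSV)
    y=(h[...,0]>22)&(h[...,0]<34)&(h[...,1]>180)&(h[...,2]>150)
    nn,lab,st,ce=cv2.connectedComponentsWithStats(y.astype(np.uint8))
    Q=cloud(kk,dd)
    for j in range(1,nn):
        m=lab==j
        top=m&(abs(Q[...,2]-.108)<.004)
        if top.sum()>6:
            vv,uu=np.where(top); print(n,st[j],top.sum(),"top centre",ray(kk,[(uu.mean(),vv.mean())],.108),Q[top].mean(0))
E
cat > /dev/null
```

```text
left yaw -1.7326914977372627 y at x=.535 0.23603253733023344 std 0.0008402976405856294
right yaw -1.5349423467570114 y at x=.535 0.18214937954940086 std 0.0007847930263912141
red px 64 mark top cam [[ 0.6476492  -0.03095868  0.022     ]]
rail ((674.3499755859375, -112.98167419433594), (298.9049987792969, 46.924137115478516), 83.82708740234375) [[635.0, -259.0], [682.0, -264.0], [714.0, 33.0], [667.0, 38.0]]
head ((638.2281494140625, -122.72100067138672), (228.10105895996094, 36.341739654541016), 83.45728302001953) [[607.0, -234.0], [643.0, -238.0], [669.0, -11.0], [633.0, -7.0]]
wrist2.npz [257 192  19  35 402] 258 top centre [[0.4598219  0.21312434 0.108     ]] [0.4599836  0.21313003 0.10755325]
scene0.npz [362 268   6   6  27] 27 top centre [[0.4627888 0.2160251 0.108    ]] [0.46293309 0.21604546 0.1082544 ]
top0.npz [ 2 86 10  9 43] 11 top centre [[0.72040784 0.5230423  0.108     ]] [0.72024769 0.5228189  0.10835687]
top0.npz [119 187   6   5  24] 24 top centre [[0.45805653 0.21247855 0.108     ]] [0.45810183 0.21256948 0.10772972]
```

Call:
arm_command(offset=[[0, 0, 0], [-0.76, 0.51, 0], [0, 0, 0], [0, 0, 1], [0, 0, 1], [0, 0, 1], [0, 0, 1], [0, 0, 1], [0, 0, 1], [0, 0, 0]], roll=[-0.94, 0, 0, 0, 0, 0, 0, 0, 0, 0], hand=[-0.2, -0.2, -0.2, -0.2, -0.2, -0.2, -0.2, -0.2, -0.2, -0.2])

```text
time_s: 10.87
tool_pos: [0.4564, 0.2105, 0.0662]
ee_rot: [[-0.999, 0.031, -0.008], [0.031, 1.0, -0.003], [0.008, -0.003, -1.0]]
force: [0.0, -0.5, -0.5]
gripper_width: 0.0378
gripper_force: 0.0
```

Run:
```python
from h import *
s=sense(); print(s["tool_pos"],s["ee_rot"][:,1],s["q"],s["force"])
k=K("wrist");i,dd=snapshot("wrist"); h=cv2.cvtColor(i,cv2.COLOR_RGB2HSV)
y=(h[...,0]>22)&(h[...,0]<34)&(h[...,1]>180)&(h[...,2]>150)
Q=cloud(k,dd); top=y&(abs(Q[...,2]-.108)<.003); v,u=np.where(top); print(top.sum())
c=ray(k,np.c_[u,v],.108); print("mean",c.mean(0),"mid",(c.min(0)+c.max(0))/2,np.ptp(c,0))
save("w3",i)
```

```text
[0.45642641 0.21052602 0.06619648] [ 0.03095496  0.99951588 -0.00312949] [ 3.25440515e-01 -5.41798718e-02  2.09709552e+00 -2.14237920e-04
  1.10713167e+00 -1.21428684e+00] [ 0.0209873  -0.54028316 -0.46519581]
77
mean [0.46594647 0.21279862 0.108     ] mid [0.46617289 0.21280247 0.108     ] [0.00220058 0.00949188 0.        ]
```

View pics/w3.png

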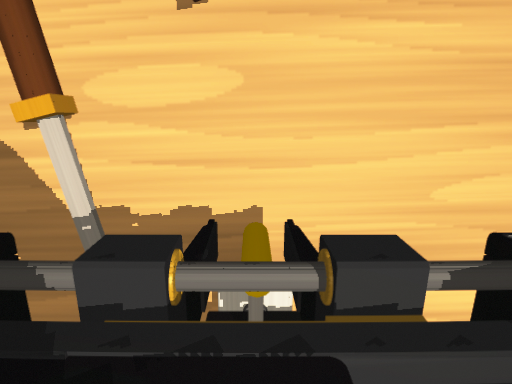

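The handle (255,258) sits between the fingers (210 and 297). Closing.

Call:
arm_command(offset=[[0, 0, 0], [0, 0, 0], [0, 0, 0], [0, 0, 0], [0, 0, 0], [0, 0, 0]], roll=[0, 0, 0, 0, 0, 0], hand=[-0.9, -0.9, -0.9, -0.9, -0.9, -0.9], force=10)

```text
time_s: 11.42
tool_pos: [0.4608, 0.213, 0.0719]
ee_rot: [[-1.0, 0.03, 0.002], [0.03, 1.0, 0.001], [-0.002, 0.001, -1.0]]
force: [-0.9, 0.8, 5.5]
gripper_width: 0.0156
gripper_force: 10.0
```

Run:
```python
from h import *
s=sense(); print(s["tool_pos"],s["ee_rot"][:,1],s["force"],s["moment"],s["gripper_width"],s["gripper_force"])
```

```text
[0.46083197 0.2130331  0.07192894] [0.02976602 0.99955624 0.00114685] [-0.91201083  0.84794884  5.5211198 ] [ 0.19103665  0.05695095 -0.04297459] 0.015583098748706604 10.000832229852676
```

Call:
arm_command(offset=[[-0.01, 0.28, 0], [-0.01, 0.28, 0], [-0.01, 0.28, 0], [-0.01, 0.28, 0], [0, 0, 0]], roll=[0.87, 0.87, 0.87, 0.87, 0], hand=[-0.9, -0.9, -0.9, -0.9, -0.9])

```text
time_s: 11.83
tool_pos: [0.4645, 0.2354, 0.0719]
ee_rot: [[-0.953, 0.304, 0.001], [0.304, 0.953, 0.001], [-0.001, 0.001, -1.0]]
force: [-1.3, -0.1, 7.7]
gripper_width: 0.0155
gripper_force: 10.0
```

Call:
arm_command(offset=[[-0.01, 0.28, 0], [-0.01, 0.28, 0], [-0.01, 0.28, 0], [-0.01, 0.28, 0], [0, 0, 0], [0, 0, 0], [0, 0, 0], [0, 0, 0]], roll=[0.87, 0.87, 0.87, 0.87, 0, 0, 0, 0], hand=[-0.9, -0.9, -0.9, -0.9, -0.9, -0.9, -0.9, -0.9])

```text
time_s: 12.5
tool_pos: [0.4738, 0.2551, 0.0719]
ee_rot: [[-0.833, 0.553, 0.001], [0.553, 0.833, 0.001], [-0.0, 0.001, -1.0]]
force: [-2.2, 0.3, 7.4]
gripper_width: 0.0159
gripper_force: 10.0
```

```bash
cat > m.py <<'E'
from h import *
s=sense(); p=s["tool_pos"]; R=s["ee_rot"]; print(p,"yaw",np.degrees(np.arctan2(-R[0,1],R[1,1])),s["force"],s["moment"],s["gripper_width"])
yaw=np.radians(-1.65); h0=np.array([.4605,.2130]); ax=h0+.08*np.array([np.cos(yaw),np.sin(yaw)])
v=p[:2]-ax; phi=np.arctan2(v[1],v[0]); q=np.pi+yaw-phi
mk=np.array([.648,-.030])-ax; a=yaw-2*q
print("r",np.linalg.norm(v),"q",q,"sight",np.degrees(a),"mark dir",np.degrees(np.arctan2(mk[1],mk[0])),"y in sight mm",1000*(np.cos(a)*mk[1]-np.sin(a)*mk[0]))
E
python3 - <<'E'
exec(open("m.py").read())
for n in("top","scene"):
    k=K(n); im,d=snapshot(n); np.savez(n+"3.npz",im=im,d=d,M=k[0],D=k[1],R=k[2],t=k[3])
    print(n)
save("sc3",im[200:384,200:460],3)
E
```

```text
[0.47383094 0.25514594 0.07190216] yaw -33.54594493589037 [-2.17151664  0.28703188  7.44161579] [0.05450914 0.41615578 0.03629381] 0.01588561552467308
r 0.0801005346078244 q 0.5594698717652569 sight -65.7605248337492 mark dir -65.92689619976102 y in sight mm -0.7654944666885405
top
scene
```

View pics/sc3.png

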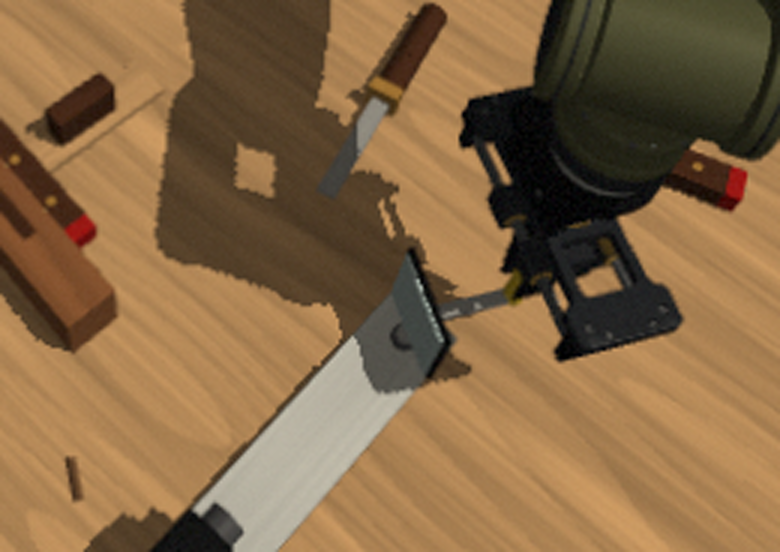

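The scene crop shows the mirror swung to face the square, its top edge running (410,250)–(450,340), with the gripper holding the handle. The red end is at (80,230) with a clear line of sight. I'll cross-check the swing angle from the mirror's depth points before and after.

```bash
python3 - <<'E'
from h import *
A={}
for n in("scene0.npz","scene3.npz","top0.npz"):
    z=np.load(n); k=(z["M"],z["D"],z["R"],z["t"]); P=cloud(k,z["d"]).reshape(-1,3)
    c=np.array([.5405,.2107])
    for lo,hi in((.03,.09),(.06,.098)):
        m=(P[:,2]>lo)&(P[:,2]<hi)&(np.hypot(*(P[:,:2]-c).T)<.037)
        Q=P[m][:,:2]
        if len(Q)<20: continue
        vx,vy,x0,y0=cv2.fitLine(Q.astype(np.float32),cv2.DIST_HUBER,0,.001,.001).ravel()
        a=np.degrees(np.arctan2(vy,vx))%180; res=(Q-[x0,y0])@[-vy,vx]
        print(n,lo,len(Q),"normal",a-90,"centre",x0,y0,"std",res.std())
E
python3 m.py
```

```text
scene0.npz 0.03 434 normal -1.7703629 centre 0.5415014 0.20933396 std 0.007177896379112524
scene0.npz 0.06 323 normal -2.029953 centre 0.5414106 0.22435653 std 0.0020912567026126995
scene3.npz 0.03 339 normal -32.92072 centre 0.5472308 0.22256911 std 0.008900682207790325
scene3.npz 0.06 271 normal -33.302204 centre 0.5373764 0.2080724 std 0.002139829171289406
top0.npz 0.03 227 normal -1.1454163 centre 0.5315303 0.21698983 std 0.00744207899963768
top0.npz 0.06 178 normal -1.3477554 centre 0.5324479 0.20907095 std 0.002192093530133771
[0.47377368 0.25512157 0.07186451] yaw -33.548255151740264 [-2.88440358  0.27175884  7.34683798] [0.04335931 0.40297616 0.0011609 ] 0.01571084915643628
r 0.08013466061413857 q 0.5588203752409266 sight -65.68609801444413 mark dir -65.92689619976102 y in sight mm -1.1079394205213284
```

Call:
arm_command(offset=[[0, 0.02, 0], [0, 0, 0], [0, 0, 0], [0, 0, 0], [0, 0, 0], [0, 0, 0]], roll=[0.05, 0, 0, 0, 0, 0], hand=[-0.9, -0.9, -0.9, -0.9, -0.9, -0.9])

```text
time_s: 13.1
tool_pos: [0.474, 0.2554, 0.0719]
ee_rot: [[-0.831, 0.556, 0.001], [0.556, 0.831, 0.001], [-0.0, 0.001, -1.0]]
force: [-3.6, 0.5, 7.2]
gripper_width: 0.0156
gripper_force: 10.0
```

```bash
python3 -c "
exec(open('m.py').read())
print(sign_off())"
```

```text
[0.47398736 0.25540555 0.07189055] yaw -33.78025210190376 [-3.62599965  0.51124941  7.21714476] [ 0.00908563  0.43131006 -0.0142981 ] 0.01560504373046092
r 0.08011504707975438 q 0.5632490341058389 sight -66.19358493816947 mark dir -65.92689619976102 y in sight mm 1.2270639365536962
the job is handed in; nothing more can be done
None
```

The job is handed in at about 13 s: the T-square lies released and flush against the rail with its red end towards the mirror, and the arm is holding the mirror at about 0.56 rad, where the computed line of sight passes within about 1 mm of the red end's centre (a coarser depth check differed by up to about 1°, roughly 5 mm).

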